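# Unbolt a heavy hatch and lever it open

### The arm

A 7-joint arm with a two-finger parallel gripper is mounted at the origin on the work surface. World frame = base frame: x ahead of the robot, y to its left, z up, the work surface at z = 0. Lengths are in m, angles in rad, forces in N, time in s.
With the tool pointing down it reaches from about 0.425 to 0.825 m from the base axis. Payload 3.6 kg.
Tool frame: the origin (TCP) lies at the very end of the fingers, on their centre line; the grasp point (between the pads) lies 19 mm behind it (grasp_offset is the distance from the TCP to the grasp point, in m); x points along the fingers, z is the direction in which the jaws open and shut, and the axes are right-handed (so a half turn about x gives the same grasp; the last joint's range is limited). The gripper opens to 85 mm and grips with 20 to 120 N. Pads are 22 mm wide; open, the fingers measure 114 mm over their backs; the gripper's body (76 mm by 85 mm) begins 54 mm behind the grasp point. The pads swing forward as they close: fully open they stand 13 mm farther back than shut.
Start: joints at [-1.224, 0.615, -0.013, 1.423, 0.008, 1.103, -0.04], TCP at [0.237, 0.605, 0.231] pointing down, gripper open.
Joint ranges: [-3.12, 3.12], [-0.3, 2.06], [-1.34, 1.32], [0.26, 2.42], [-1.36, 4.5], [0.01, 1.98], [-2.84, 2.84]. Speed limits (rad/s): [2.79, 2.79, 3.14, 3.14, 3.14, 3.14, 3.14].

### API

Orientations are given as a 3x3 rotation matrix whose columns are the frame's x, y, z axes.
In Python, from bench import * gives the robot as it stands.
- The arm moves only by the tool servo_tool, never from a script. Its argument "moves" is a list that holds one entry, the list of rows, each a list of 5 numbers: the shift along the tool's x, y, z in cm, then the turn about the tool's x in rad, then the finger opening in cm, from 0 to 8.54. A call has exactly 5 rows; each row is the pose to reach, as a shift and turn from the pose commanded when the call began, along the tool's axes at that moment; what a row does not reach only later rows make up. A row lasts 1/12 s, in which the tool goes at most 41.7 mm and 7.16 degrees, less where a joint would pass 70% of its speed; a pose out of reach is approached as far as the arm can. A call with a gripper value outside its range is refused whole. The fingers move at their own pace and stop on an object; the grip force is fixed at half the most. Time passes only in rows, so rows that repeat a pose let the fingers close, or fill a call up. It gives the time, the measured TCP pose, the force and the opening at its end, in the units of the state.
- state(): the state, without advancing time (a new reading comes with each control period).
- get_image(name): name is "scene" or "top"; returns a dict with "pixels" (384x512x3 uint8, blue, green, red), "depth" (384x512 float32, m along the optical axis (not along the pixel's ray), 0 where there is no reading), "vfov" (degrees; the focal length in pixels is half the picture's height over the tangent of half this angle, whatever the lens; pixels are square), "cx", "cy" (the principal point, pixels), "pose" (4x4, takes a point from camera to world coordinates). Camera axes: x right, y down, z forward; pixel columns grow to the right and rows downward; lengths in m; the calibration is good to about 2 mm. A picture is of the moment at which its call begins.
- hand_in(): hands the job in, once; it reports no verdict.
The state is a dict: "time": time; "joint_pos": joint angles; "qvel": joint speeds; "effort": joint torques, N m; "ee_pos": TCP position; "orientation": TCP orientation; "wrist_force": force on the tool from outside, world axes, zero at the start; "ft_torque": the same for the moment, N m; "grip_width": finger opening in m.
Only numpy, scipy, OpenCV 4.12 (cv2) and the standard library are available. Lean on these libraries where they do the work, as an engineer would, in place of code of your own. Each camera call takes 0.05 s, during which the arm holds its last target.

### The job

With a fingertip, push the locking bolt fully back to its stop by its upright knob; then press the long end of the lever all the way down to the table so that its toe raises the heavy steel flap, and finish while holding the lever down there with the flap open. The lever only rests in its saddle: press it, never lift it out, do not touch the flap itself, and leave the things lying around where they are.

Things in the scene. Friction and masses are not known exactly. Their poses are not given: they have to be found in the camera images.
- hatch: Hatch unit fixed to the table; its yaw varies. Origin on the table right under the lever's pivot, z up. A grey steel box (200 wide in x, y from +62 to +212 mm, 72 high), closed by the flap, lies to its +y; the lever's long arm reaches to its -y; the locking bolt stands on its +x side.
- saddle (a point): Point on the pivot axis of the hatch's saddle, 90 mm above the hatch origin: two steel cheeks with open notches (notch 15 mm wide, open at the top) in which the lever's pin rests. The pivot axis runs along the hatch's x.
- flap: Steel tread-plate flap, 200 x 150 x 9.5 mm, about 2.2 kg (varies), the lid of the box. Origin on its hinge line at the box's far end (hatch y = +205, 72 mm high). Its free edge, nearest the lever, swings up; the tilt of its z axis is the opening: 0 shut, about 0.5 rad with the lever right down. It falls shut by its weight. Not to be touched.
- flap_edge (a point): Middle of the flap's free edge, on its upper face (150 mm from the hinge, 81.5 mm above the table while shut).
- lever: Loose two-armed lever, 0.74 kg, just resting: its 12 mm cross pin lies in the saddle, its heavy toe in the box under the flap. Origin on the pin's axis; at rest its axes are parallel to the hatch's. The aluminium bar (22 wide, 10 thick) rises towards -y at 24 degrees from level at rest and ends 295 mm from the pin; right down it slopes about 14 degrees below level.
- lever_pad (a point): Centre of the top of the lever's rubber press pad (45 wide, 60 along the bar), 265 mm from the pin along the bar and 10 mm above the bar's mid line; about 207 mm above the table at rest, 34 mm right down, when the rubber foot under the end meets the table. Its path is an arc about the pin. Pressing takes 3 to 10 N; let go, it comes back up.
- bolt (a joint): Slide of the locking bolt, metres: up to 0.006 at the start (its 10 mm rod lies across just above the lever's short arm, so the lever cannot be pressed), growing as it moves along the hatch's +x, away from the lever; end stop at 0.045, the lever is free from about 0.032. Needs about 2 N plus and stays where it is left.
- bolt_knob (a point): Centre of the top of the bolt's knob: an upright black plastic cylinder, 18 mm in diameter, top 135 mm above the table, standing 37 mm proud of the grey guide block (top 98 mm high). With the bolt at 0 the knob's axis is at hatch x = +80, y = +42 mm.
- tape: Clear ring (tape roll), 84 mm across, 22 high, lying flat beside the lever. Origin: centre of underside. Bystander.
- cup: Grey plastic cup, 52 mm across, 55 high, beside the lever's pad. Origin: centre of underside. Bystander.
- screwdriver: Screwdriver with black handle, 170 mm, lying beside the lever. Bystander.
- wrench: Steel wrench, 160 mm, lying flat. Bystander.
- spool: Empty grey spool, 64 mm across, 50 high. Origin: centre of underside. Bystander.
- clampblock: Aluminium block, 60 x 50 x 40 mm. Origin: centre of underside. Bystander.

How it is judged:
By the outcome, as a careful person would: the job done as asked, in the order asked, and still so for the second after the job is handed in, while the arm keeps its last pose, push and grip.
It also fails if it takes over 48 s, if anything falls off the work surface, if the arm or the gripper's body presses on something with over 40 N, if the wrist force passes 120 N, or if a joint passes its speed limit or range.

## Working session

There is one attempt and no reset: what is moved stays moved. The work goes in short steps, Python scripts to look and compute and a tool call to move; the robot and the scene stay as the last step left them, time stands still between calls to the robot, and variables do not carry over. Pictures are saved under pics/ and viewed, and the job is handed in when it is done.

Besides the shell and the picture viewer there is one more tool, called after "Call:" by a JSON object that holds its "api" and its "payload", one argument or row to a line. servo_tool: Moves the arm, as the interface text tells. Its arguments: {"type":"object","properties":{"moves":{"type":"array","items":{"type":"array","items":{"type":"array","items":{"type":"number"}}}}},"required":["moves"]}

```bash
mkdir -p pics; ls; python3 - <<'E'
from bench import *
import cv2,numpy as np
s=state();print({k:np.round(v,3).tolist() for k,v in s.items()})
for n in("scene","top"):
    d=get_image(n);cv2.imwrite(f"pics/{n}0.png",d["pixels"]);np.savez(f"pics/{n}0.npz",**d)
    print(n,d["vfov"],d["cx"],d["cy"],np.round(d["pose"],3).tolist())
E
```

```text
pics
{'time': 0.0, 'joint_pos': [-1.224, 0.616, -0.013, 1.425, 0.008, 1.103, -0.04], 'qvel': [0.001, -0.0, -0.001, 0.0, -0.001, -0.002, -0.0], 'effort': [0.0, -46.922, 0.259, -17.104, 0.01, 0.01, 0.0], 'ee_pos': [0.236, 0.605, 0.23], 'orientation': [[-0.001, -0.931, 0.364], [-0.002, 0.364, 0.931], [-1.0, -0.0, -0.003]], 'wrist_force': [0.375, 0.03, -0.209], 'ft_torque': [-0.025, 0.018, 0.059], 'grip_width': 0.085}
scene 51.31945774194195 249.95656943769035 186.17538429686817 [[0.188, 0.781, -0.596, 1.307], [0.982, -0.139, 0.127, -0.194], [0.017, -0.609, -0.793, 1.147], [0.0, 0.0, 0.0, 1.0]]
top 49.80369053941963 263.0274201787004 192.666357506693 [[0.038, -0.974, 0.222, 0.324], [-0.999, -0.037, 0.011, -0.007], [-0.003, -0.222, -0.975, 1.256], [0.0, 0.0, 0.0, 1.0]]
```

View pics/scene0.png

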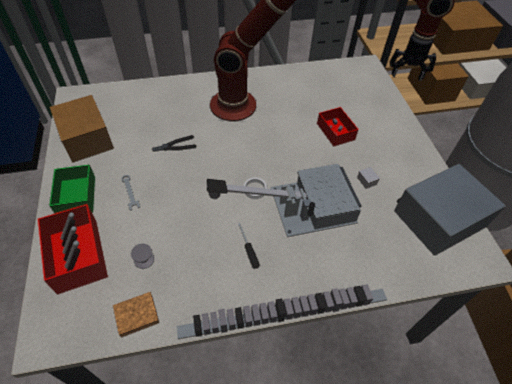

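View pics/top0.png

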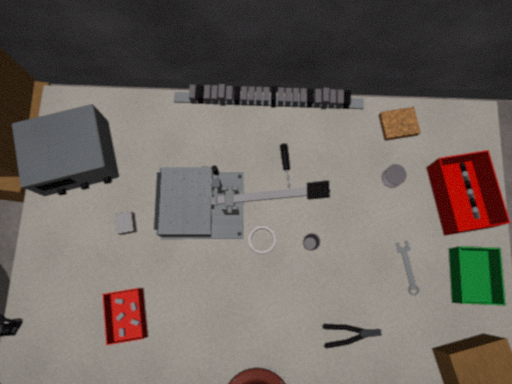

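```bash
cat > h.py <<'E'
import numpy as np,cv2
def load(f): return dict(np.load(f))
def foc(d): return d["pixels"].shape[0]/2/np.tan(np.radians(float(d["vfov"]))/2)
def px(d,u,v,z=None):
    "world point of pixel; by depth, or by intersection with plane z"
    f=foc(d);r=np.array([(u-d["cx"])/f,(v-d["cy"])/f,1.]);P=d["pose"]
    if z is None:
        return P[:3,:3]@(r*d["depth"][int(round(v)),int(round(u))])+P[:3,3]
    w=P[:3,:3]@r;return P[:3,3]+w*(z-P[2,3])/w[2]
def proj(d,p):
    P=d["pose"];c=P[:3,:3].T@(np.asarray(p)-P[:3,3]);f=foc(d)
    return np.array([d["cx"]+f*c[0]/c[2],d["cy"]+f*c[1]/c[2]])
def crop(d,u0,v0,u1,v1,k,out):
    im=cv2.resize(d["pixels"][v0:v1,u0:u1],None,fx=k,fy=k,interpolation=cv2.INTER_CUBIC)
    im=cv2.convertScaleAbs(im,alpha=1.5,beta=10)
    for u in range((u0+9)//10*10,u1,10):
        cv2.line(im,((u-u0)*k,0),((u-u0)*k,8 if u%50 else 20),(0,255,255),1)
    for v in range((v0+9)//10*10,v1,10):
        cv2.line(im,(0,(v-v0)*k),(8 if v%50 else 20,(v-v0)*k),(0,255,255),1)
    cv2.imwrite(out,im)
E
python3 - <<'E'
from h import *
t=load("pics/top0.npz");s=load("pics/scene0.npz")
crop(t,150,140,340,255,4,"pics/tc.png")
crop(s,200,155,365,240,4,"pics/sc.png")
E
```

```text
(no output)
```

View pics/tc.png

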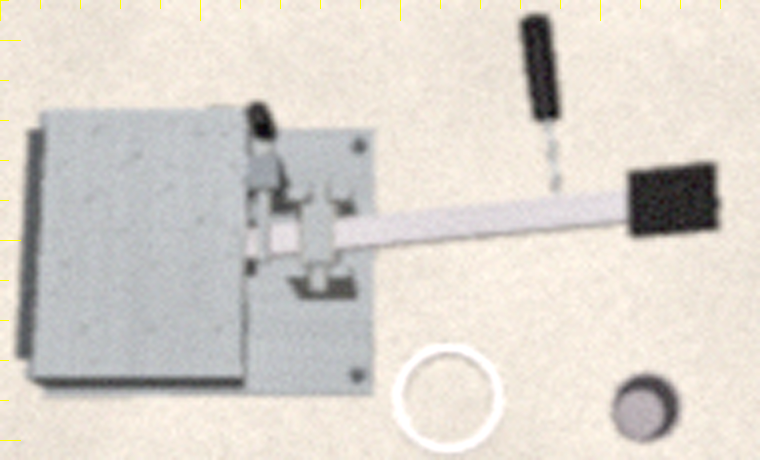

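View pics/sc.png

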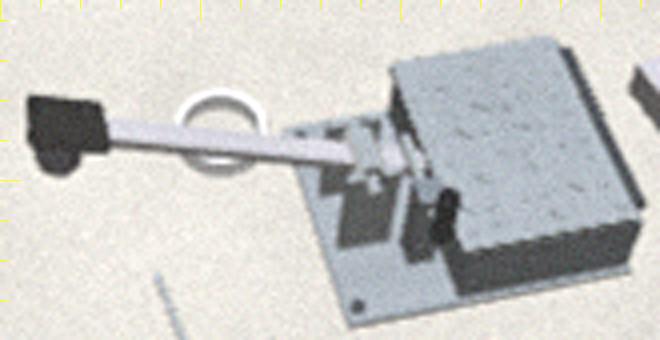

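```bash
python3 - <<'E'
from h import *
np.set_printoptions(precision=4,suppress=True)
t=load("pics/top0.npz");s=load("pics/scene0.npz")
tl=px(t,160.5,168,.0815);tr=px(t,211,167.5,.0815);br=px(t,211,234.5,.0815);bl=px(t,157.5,234.5,.0815)
print(tl,tr,br,bl)
for u,v in((185,200),(205,180),(205,230)): print("flap depth",px(t,u,v))
print("pad",px(t,318,190),px(t,318,190,.207)); 
for u,v in((307,183),(329,181),(329.5,197),(307.5,199)): print(px(t,u,v),px(t,u,v,.207))
print("knob",px(t,215,168),px(t,214.5,167.5,.135))
for v in range(163,176): print(v,[round(float(px(t,u,v)[2]),3) for u in range(209,222)])
print("scene knob"); print(px(s,312,205),px(s,312,204,.135))
for v in range(198,218,1): print(v,[round(float(px(s,u,v)[2]),3) for u in range(304,318)])
print("cup",px(t,310,242),"driver tip",px(t,289,186),"tape",px(t,262,239))
E
```

```text
[0.6546 0.3119 0.0815] [0.6617 0.1629 0.0815] [0.4637 0.1498 0.0815] [0.4579 0.3021 0.0815]
flap depth [0.5607 0.2316 0.0827]
flap depth [0.6233 0.1782 0.0801]
flap depth [0.4758 0.1677 0.0819]
pad [ 0.5753 -0.1379  0.2066] [ 0.5752 -0.1378  0.207 ]
[ 0.5972 -0.1106  0.1902] [ 0.5929 -0.1089  0.207 ]
[ 0.5993 -0.1657  0.2115] [ 0.6005 -0.1663  0.207 ]
[ 0.6043 -0.1998 -0.0025] [ 0.5577 -0.1678  0.207 ]
[ 0.5943 -0.131   0.0024] [ 0.5502 -0.1109  0.207 ]
knob [0.6466 0.1444 0.1304] [0.6467 0.1453 0.135 ]
163 [0.001, 0.001, -0.005, -0.002, 0.002, 0.004, -0.002, 0.005, 0.0, 0.002, -0.006, -0.004, -0.003]
164 [-0.002, -0.002, 0.001, -0.008, -0.001, -0.0, -0.0, 0.001, -0.002, 0.002, -0.002, -0.004, -0.004]
165 [-0.003, -0.002, 0.004, -0.006, 0.132, 0.135, 0.131, 0.132, -0.001, -0.002, 0.003, -0.002, -0.002]
166 [-0.003, 0.002, -0.0, 0.135, 0.134, 0.128, 0.132, 0.134, 0.132, -0.0, -0.007, -0.003, -0.005]
167 [0.079, 0.082, 0.08, 0.131, 0.131, 0.136, 0.136, 0.125, 0.133, 0.0, -0.003, 0.001, -0.002]
168 [0.076, 0.079, 0.081, 0.132, 0.13, 0.132, 0.13, 0.135, 0.134, 0.001, -0.003, -0.001, 0.00
[... 2142 characters left out ...]
[0.061, 0.059, 0.058, 0.089, 0.094, 0.098, 0.1, 0.102, 0.103, 0.083, 0.08, 0.078, 0.076, 0.084]
213 [0.053, 0.049, 0.053, 0.087, 0.093, 0.09, 0.096, 0.093, 0.089, 0.073, 0.082, 0.08, 0.079, 0.081]
214 [0.047, 0.047, 0.044, 0.077, 0.087, 0.088, 0.089, 0.093, 0.079, 0.077, 0.081, 0.078, 0.076, 0.086]
215 [0.042, 0.039, 0.036, 0.038, 0.085, 0.083, 0.084, 0.082, 0.037, 0.048, 0.078, 0.08, 0.079, 0.081]
216 [0.033, 0.032, 0.032, 0.03, 0.03, 0.012, 0.018, 0.025, 0.038, 0.046, 0.076, 0.083, 0.083, 0.082]
217 [0.027, 0.024, 0.028, 0.025, 0.024, 0.007, 0.015, 0.024, 0.036, 0.045, 0.073, 0.079, 0.079, 0.081]
cup [ 0.4621 -0.1409 -0.0014] driver tip [ 0.6308 -0.0722  0.0139] tape [0.4654 0.005  0.0009]
```

Call:
{"api": "servo_tool", "payload": {
  "moves": [
    [[0,-3.5,-1.9,-0.08,0],[0,-7,-3.9,-0.18,0],[0,-10.5,-5.8,-0.28,0],[0,-14,-7.8,-0.38,0],[0,-17.5,-9.7,-0.42,0]]
  ]
}}

```text
time: 0.52
ee_pos: [0.3651, 0.4492, 0.2308]
orientation: [[-0.001, -0.999, -0.051], [-0.001, -0.051, 0.999], [-1.0, 0.001, -0.001]]
wrist_force: [0.8, 0.4, 0.8]
grip_width: 0.0257
```

```bash
cat > st.py <<'E'
from bench import *
import numpy as np,sys
np.set_printoptions(precision=4,suppress=True)
s=state();R=np.array(s["orientation"]);p=np.array(s["ee_pos"])
print(round(s["time"],2),p,"F",np.array(s["wrist_force"]),s["grip_width"],np.array(s["joint_pos"]));print(R)
if len(sys.argv)>3: print("shift cm",R.T@(np.array(sys.argv[1:4],float)-p)*100)
print("z ang",np.degrees(np.arctan2(R[1,2],R[0,2])))
E
python3 st.py .6195 .1436 .2
```

```text
0.52 [0.3651 0.4492 0.2308] F [0.7724 0.3878 0.7533] 0.0257084541850916 [-0.8481  0.5062 -0.1218  1.6345  0.07    1.0065  0.6301]
[[-0.0006 -0.9987 -0.0515]
 [-0.0012 -0.0515  0.9987]
 [-1.      0.0007 -0.0012]]
shift cm [  3.1015 -23.8317 -31.8251]
z ang 92.95131746038327
```

Call:
{"api": "servo_tool", "payload": {
  "moves": [
    [[0,-2.4,-3.2,0,0],[0,-4.8,-6.4,0,0],[0,-7.2,-9.6,0,0],[0,-9.6,-12.8,0,0],[0,-12,-16,0,0]]
  ]
}}

```text
time: 0.93
ee_pos: [0.4925, 0.2952, 0.231]
orientation: [[-0.001, -0.999, -0.047], [-0.001, -0.047, 0.999], [-1.0, 0.001, -0.0]]
wrist_force: [0.7, 0.7, -0.3]
grip_width: 0.0001
```

Call:
{"api": "servo_tool", "payload": {
  "moves": [
    [[0,-2.4,-3.2,0,0],[0,-4.8,-6.4,0,0],[0,-7.2,-9.6,0,0],[0,-9.6,-12.8,0,0],[0,-11.6,-15.6,0,0]]
  ]
}}

```text
time: 1.35
ee_pos: [0.6164, 0.1435, 0.2307]
orientation: [[-0.0, -0.999, -0.045], [-0.001, -0.045, 0.999], [-1.0, 0.001, -0.001]]
wrist_force: [0.1, 0.5, -0.5]
grip_width: -0.0002
```

```bash
python3 st.py .6195 .1436 .11
```

```text
1.35 [0.6164 0.1435 0.2307] F [ 0.1154  0.4865 -0.5278] -0.00018298395828924668 [-0.2151  0.5893 -0.0834  1.4759  0.054   1.0794  1.3059]
[[-0.0005 -0.999  -0.0451]
 [-0.0015 -0.0451  0.999 ]
 [-1.      0.0005 -0.0014]]
shift cm [12.0743 -0.3187  0.0141]
z ang 92.58486798532574
```

Call:
{"api": "servo_tool", "payload": {
  "moves": [
    [[3,0,0,0,0],[6,0,0,0,0],[9,0,0,0,0],[11.7,0,0,0,0],[11.7,0,0,0,0]]
  ]
}}

```text
time: 1.77
ee_pos: [0.6103, 0.1453, 0.1078]
orientation: [[-0.013, -0.999, -0.047], [-0.004, -0.047, 0.999], [-1.0, 0.014, -0.003]]
wrist_force: [-0.4, -0.8, -1.0]
grip_width: -0.0001
```

```bash
python3 st.py .6195 .1436 .11; python3 - <<'E'
from h import *
from bench import *
t=get_image("top");s=get_image("scene");np.savez("pics/t1.npz",**t);np.savez("pics/s1.npz",**s)
crop(t,170,120,270,220,6,"pics/t1.png");crop(s,250,130,350,230,6,"pics/s1.png")
a=cv2.imread("pics/t1.png");b=cv2.imread("pics/s1.png")
cv2.imwrite("pics/ts1.png",cv2.resize(np.hstack([a,b]),(800,400)))
E
```

```text
1.77 [0.6103 0.1453 0.1078] F [-0.3652 -0.8078 -1.0224] -6.214288540323256e-05 [-0.2225  0.7182 -0.0782  1.6127  0.0695  0.8274  1.2888]
[[-0.0135 -0.9988 -0.0472]
 [-0.0036 -0.0472  0.9989]
 [-0.9999  0.0136 -0.003 ]]
shift cm [-0.2316 -0.9109 -0.2155]
z ang 92.70566034241472
```

View pics/ts1.png

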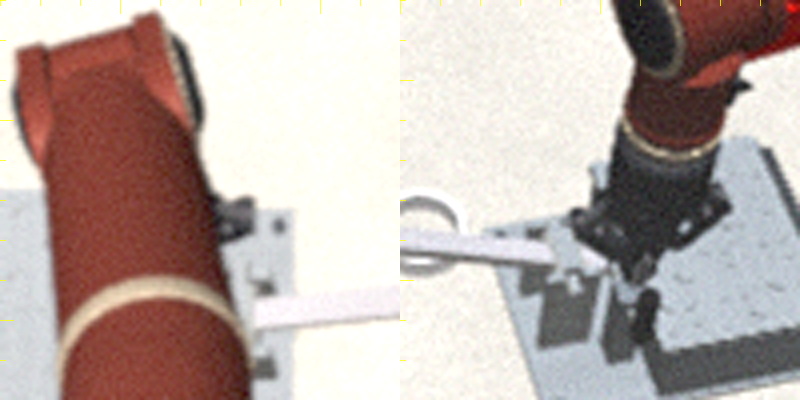

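Call:
{"api": "servo_tool", "payload": {
  "moves": [
    [[0,-1,0,0,0],[0,-2,0,0,0],[0,-2.8,0,0,0],[0,-3.6,0,0,0],[0,-4.4,0,0,0]]
  ]
}}

```text
time: 2.28
ee_pos: [0.6589, 0.1493, 0.1165]
orientation: [[-0.0, -0.999, -0.048], [0.0, -0.048, 0.999], [-1.0, 0.0, 0.001]]
wrist_force: [-1.7, -0.3, -1.5]
grip_width: 0.0002
```

```bash
python3 st.py .676 .148 .108; python3 - <<'E'
from h import *
from bench import *
t=get_image("top");s=get_image("scene")
crop(t,170,120,270,220,6,"pics/t2.png");crop(s,250,130,350,230,6,"pics/s2.png")
a=cv2.imread("pics/t2.png");b=cv2.imread("pics/s2.png")
cv2.imwrite("pics/ts2.png",cv2.resize(np.hstack([a,b]),(800,400)))
E
```

```text
2.28 [0.6589 0.1493 0.1165] F [-1.7121 -0.2782 -1.5477] 0.00023437476706389878 [-0.2121  0.7685 -0.0782  1.465   0.0681  0.9107  1.3082]
[[-0.0001 -0.9989 -0.0476]
 [ 0.0005 -0.0476  0.9989]
 [-1.      0.0001  0.0005]]
shift cm [ 0.8506 -1.6985 -0.2153]
z ang 92.72653891450351
```

View pics/ts2.png

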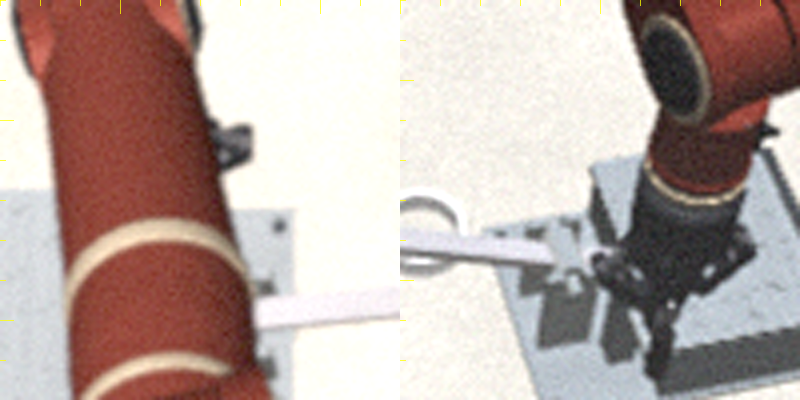

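Call:
{"api": "servo_tool", "payload": {
  "moves": [
    [[0.2,-0.5,0,0,0],[0.4,-1.0,0,0,0],[0.4,-1.4,0,0,0],[0.4,-1.7,0,0,0],[0.4,-1.9,0,0,0]]
  ]
}}

```text
time: 2.8
ee_pos: [0.6707, 0.1493, 0.1107]
orientation: [[-0.018, -0.999, -0.048], [-0.003, -0.047, 0.999], [-1.0, 0.018, -0.002]]
wrist_force: [-19.5, -2.0, 15.3]
grip_width: -0.0001
```

```bash
python3 st.py .676 .148 .108
```

```text
2.8 [0.6707 0.1493 0.1107] F [-19.4884  -1.9621  15.3109] -0.00011884783065411534 [-0.2085  0.8    -0.0784  1.412   0.0667  0.9505  1.3153]
[[-0.0182 -0.9987 -0.0475]
 [-0.0029 -0.0475  0.9989]
 [-0.9998  0.0183 -0.002 ]]
shift cm [ 0.2599 -0.5243 -0.1536]
z ang 92.72418661426381
```

Call:
{"api": "servo_tool", "payload": {
  "moves": [
    [[-0.4,0,0,0,0],[-0.4,0,0,0,0],[-0.4,0,0,0,0],[-0.4,0,0,0,0],[-0.4,0,0,0,0]]
  ]
}}

```text
time: 3.22
ee_pos: [0.6706, 0.1496, 0.1119]
orientation: [[-0.018, -0.999, -0.048], [-0.003, -0.048, 0.999], [-1.0, 0.018, -0.002]]
wrist_force: [-11.6, -1.2, 1.9]
grip_width: 0.0001
```

```bash
python3 st.py .676 .148 .108;  python3 - <<'E'
from h import *
from bench import *
t=get_image("top");s=get_image("scene")
crop(t,170,120,270,220,6,"pics/t3.png");crop(s,250,130,350,230,6,"pics/s3.png")
a=cv2.imread("pics/t3.png");b=cv2.imread("pics/s3.png")
cv2.imwrite("pics/ts3.png",cv2.resize(np.hstack([a,b]),(800,400)))
E
```

```text
3.22 [0.6706 0.1496 0.1119] F [-11.613   -1.181    1.9287] 5.5002429787487215e-05 [-0.2086  0.7985 -0.0787  1.4115  0.0663  0.9525  1.3158]
[[-0.0182 -0.9987 -0.048 ]
 [-0.0025 -0.048   0.9988]
 [-0.9998  0.0183 -0.0017]]
shift cm [ 0.3792 -0.543  -0.1816]
z ang 92.75293910424486
```

View pics/ts3.png

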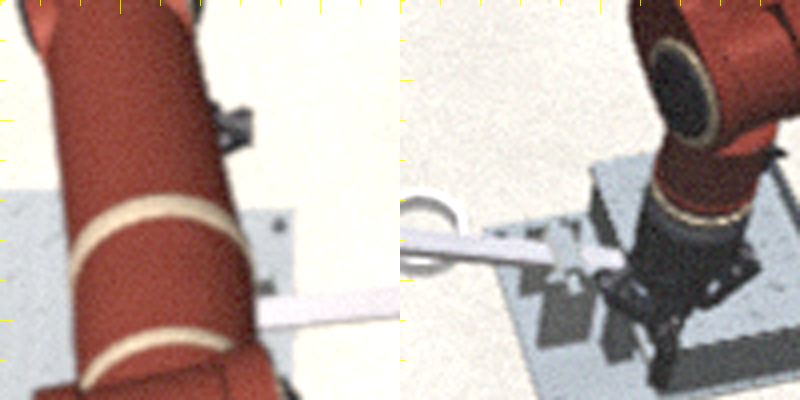

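Call:
{"api": "servo_tool", "payload": {
  "moves": [
    [[0,1,0,0,0],[0,2,0,0,0],[-3.5,2,0,0,0],[-7.5,2,0,0,0],[-11.5,2,0,0,0]]
  ]
}}

```text
time: 3.73
ee_pos: [0.6582, 0.1486, 0.2303]
orientation: [[-0.0, -0.999, -0.047], [-0.0, -0.047, 0.999], [-1.0, 0.0, -0.0]]
wrist_force: [1.0, 0.1, 0.1]
grip_width: 0.0001
```

Call:
{"api": "servo_tool", "payload": {
  "moves": [
    [[-4,0,0,0,0],[-5,1,-3.5,0,0],[-5,2,-7,0,0],[-5,3,-10.5,0,0],[-5,4,-14,0,0]]
  ]
}}

```text
time: 4.15
ee_pos: [0.6252, 0.0055, 0.2805]
orientation: [[0.004, -0.999, -0.048], [-0.001, -0.048, 0.999], [-1.0, -0.004, -0.001]]
wrist_force: [0.1, -0.3, -0.3]
grip_width: -0.0001
```

```bash
python3 st.py .5755 -.138 .24
```

```text
4.15 [0.6252 0.0055 0.2805] F [ 0.1138 -0.3365 -0.2986] -8.298452457360224e-05 [ 0.0027  0.5351 -0.0791  1.4291  0.0445  1.1755  1.5361]
[[ 0.0037 -0.9989 -0.0477]
 [-0.0005 -0.0477  0.9989]
 [-1.     -0.0036 -0.0007]]
shift cm [  4.0373   5.6616 -14.0925]
z ang 92.73588450990793
```

Call:
{"api": "servo_tool", "payload": {
  "moves": [
    [[0,1.5,-3.5,0,0],[0,3,-7,0,0],[0,4.5,-10.5,0,0],[1.5,5.7,-14.1,0,0],[3,5.7,-14.1,0,0]]
  ]
}}

```text
time: 4.57
ee_pos: [0.5724, -0.1494, 0.2508]
orientation: [[0.003, -0.999, -0.032], [-0.011, -0.032, 0.999], [-1.0, -0.003, -0.011]]
wrist_force: [-1.0, -2.3, -0.0]
grip_width: 0.0002
```

```bash
python3 st.py .5755 -.138 .207;  python3 - <<'E'
from h import *
from bench import *
t=get_image("top");s=get_image("scene");np.savez("pics/t4.npz",**t);np.savez("pics/s4.npz",**s)
crop(t,190,130,340,230,5,"pics/t4.png");crop(s,190,130,350,230,5,"pics/s4.png")
E
```

```text
4.57 [ 0.5724 -0.1494  0.2508] F [-0.9658 -2.2953 -0.0399] 0.0001644733288327241 [ 0.2473  0.5021 -0.0539  1.5771  0.0409  1.0584  1.7827]
[[ 0.0029 -0.9995 -0.0317]
 [-0.0106 -0.0317  0.9994]
 [-0.9999 -0.0026 -0.0106]]
shift cm [ 4.3701 -0.3314  1.1744]
z ang 91.81616440773577
```

View pics/t4.png

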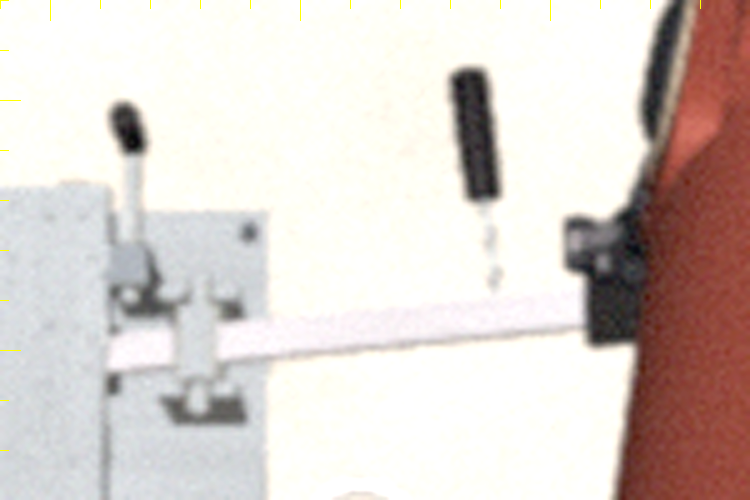

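View pics/s4.png

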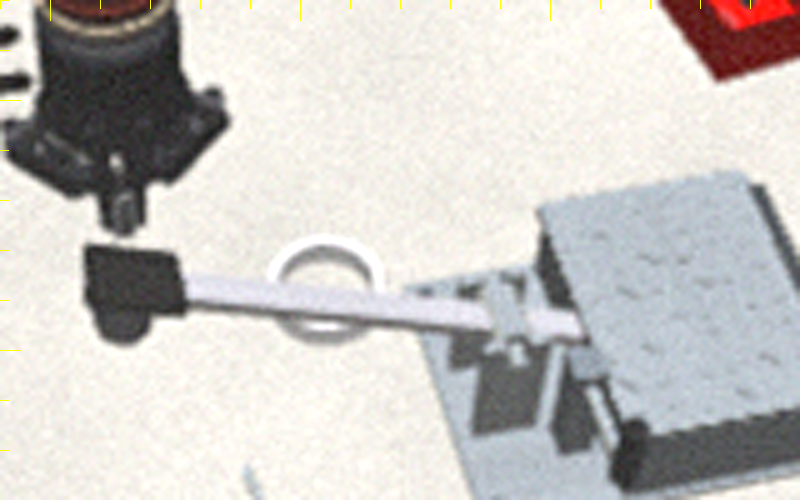

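```bash
python3 st.py .5755 -.138 .207;  python3 - <<'E'
from h import *
for n in("0","4"):
    pass
for f,rg,img in(("top0",(205,225,160,176),"t"),("t4",(205,225,144,160),"t"),("scene0",(300,320,196,212),"s"),("s4",(305,325,205,222),"s")):
    d=load(f"pics/{f}.npz");P=[px(d,u,v) for u in range(rg[0],rg[1]) for v in range(rg[2],rg[3])]
    P=np.array([p for p in P if .127<p[2]<.142]);print(f,len(P),P.mean(0) if len(P) else 0, (P.min(0)+P.max(0))/2)
E
```

```text
4.67 [ 0.5727 -0.1395  0.2476] F [-0.2434  0.7495 -1.1576] -8.933520553960157e-05 [ 0.241   0.5059 -0.0631  1.5802  0.0364  1.0598  1.7805]
[[-0.0033 -0.9991 -0.0417]
 [-0.0006 -0.0417  0.9991]
 [-1.      0.0034 -0.0004]]
shift cm [ 4.0608 -0.2998  0.1402]
z ang 92.39267931343292
top0 32 [0.64709969 0.14577648 0.13227832] [0.64686762 0.14558742 0.13185164]
t4 34 [0.69028843 0.14766991 0.13258253] [0.69146846 0.14799881 0.13363641]
scene0 26 [0.64897777 0.14264416 0.13263153] [0.64812589 0.14316551 0.13284657]
s4 28 [0.69439019 0.14461409 0.13334813] [0.69426533 0.14483221 0.13281841]
```

Call:
{"api": "servo_tool", "payload": {
  "moves": [
    [[2,-0.3,0,0,0],[3.5,-0.3,0,0,0],[5,-0.3,-0.5,0,0],[6.5,-0.3,-1.0,0,0],[8,-0.3,-1.5,0,0]]
  ]
}}

```text
time: 5.08
ee_pos: [0.5812, -0.1498, 0.1719]
orientation: [[0.007, -0.999, -0.051], [-0.0, -0.051, 0.999], [-1.0, -0.007, -0.001]]
wrist_force: [-1.4, 1.0, 8.9]
grip_width: -0.0002
```

```bash
python3 st.py .5765 -.162 .123
```

```text
5.08 [ 0.5812 -0.1498  0.1719] F [-1.4495  0.9839  8.9203] -0.00022348211420035032 [ 0.2566  0.5952 -0.0647  1.6538  0.0452  0.8875  1.7961]
[[ 0.0067 -0.9987 -0.0506]
 [-0.0002 -0.0506  0.9987]
 [-1.     -0.0067 -0.0005]]
shift cm [ 4.8833  0.5673 -1.1962]
z ang 92.9024767386143
```

Call:
{"api": "servo_tool", "payload": {
  "moves": [
    [[1,0.1,-0.4,0,0],[2,0.2,-0.7,0,0],[3,0.3,-0.9,0,0],[4,0.3,-1.0,0,0],[5,0.3,-1.1,0,0]]
  ]
}}

```text
time: 5.5
ee_pos: [0.5806, -0.1616, 0.1227]
orientation: [[0.011, -0.999, -0.05], [-0.002, -0.05, 0.999], [-1.0, -0.011, -0.002]]
wrist_force: [0.2, -1.1, 8.6]
grip_width: -0.0004
```

```bash
python3 st.py .577 -.1615 .063
```

```text
5.5 [ 0.5806 -0.1616  0.1227] F [ 0.2305 -1.0991  8.553 ] -0.00036007988228995715 [ 0.2738  0.6567 -0.0618  1.6982  0.0526  0.7776  1.8088]
[[ 0.0106 -0.9987 -0.0503]
 [-0.0016 -0.0503  0.9987]
 [-0.9999 -0.0105 -0.0022]]
shift cm [5.9654 0.418  0.0448]
z ang 92.88108186313774
```

Call:
{"api": "servo_tool", "payload": {
  "moves": [
    [[1.2,0.1,-0.1,0,0],[2.4,0.2,-0.2,0,0],[3.6,0.2,-0.2,0,0],[4.8,0.2,-0.1,0,0],[5.8,0.2,0,0,0]]
  ]
}}

```text
time: 5.92
ee_pos: [0.5794, -0.1624, 0.0641]
orientation: [[0.012, -0.999, -0.05], [-0.002, -0.05, 0.999], [-1.0, -0.012, -0.003]]
wrist_force: [1.4, -0.8, 6.4]
grip_width: 0.0004
```

```bash
python3 st.py .577 -.1575 .036;  python3 - <<'E'
from h import *
from bench import *
s=get_image("scene")
crop(s,190,130,350,230,5,"pics/s5.png")
E
```

```text
5.92 [ 0.5794 -0.1624  0.0641] F [ 1.4431 -0.8248  6.3781] 0.00040465116908878953 [ 0.2713  0.7356 -0.0556  1.7439  0.0607  0.6518  1.8026]
[[ 0.0118 -0.9987 -0.0495]
 [-0.0023 -0.0496  0.9988]
 [-0.9999 -0.0116 -0.0029]]
shift cm [2.8061 0.2448 0.5055]
z ang 92.8389842366895
```

View pics/s5.png

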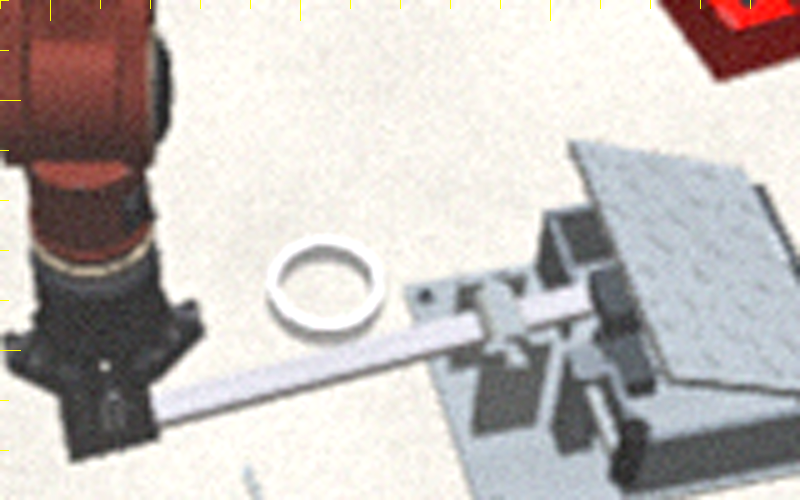

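The scene view shows the flap rising, with the lever sloping down and still seated at about (500,310) in the crop. I'll press the rest of the way.

Call:
{"api": "servo_tool", "payload": {
  "moves": [
    [[0.8,0.05,0.1,0,0],[1.6,0.1,0.2,0,0],[2.3,0.1,0.35,0,0],[2.8,0.1,0.4,0,0],[3.1,0.1,0.4,0,0]]
  ]
}}

```text
time: 6.38
ee_pos: [0.5777, -0.1578, 0.0351]
orientation: [[0.01, -0.999, -0.049], [-0.001, -0.049, 0.999], [-1.0, -0.01, -0.002]]
wrist_force: [-4.6, 1.5, 35.5]
grip_width: 0.0002
```

```bash
python3 st.py .577 -.1575 .036
```

```text
6.38 [ 0.5777 -0.1578  0.0351] F [-4.5608  1.4979 35.4662] 0.0002459475407228419 [ 0.2627  0.7765 -0.0519  1.7647  0.0631  0.5922  1.7937]
[[ 0.0097 -0.9987 -0.0493]
 [-0.0011 -0.0493  0.9988]
 [-1.     -0.0097 -0.0015]]
shift cm [-0.0954  0.0624  0.0376]
z ang 92.82605204178456
```

Call:
{"api": "servo_tool", "payload": {
  "moves": [
    [[-0.1,0,0,0,0],[-0.15,0,0,0,0],[-0.15,0,0,0,0],[-0.15,0,0,0,0],[-0.15,0,0,0,0]]
  ]
}}

```text
time: 6.8
ee_pos: [0.5775, -0.1579, 0.0358]
orientation: [[0.01, -0.999, -0.049], [-0.001, -0.049, 0.999], [-1.0, -0.01, -0.002]]
wrist_force: [1.2, -0.0, 12.9]
grip_width: 0.0002
```

```bash
python3 st.py .577 -.1575 .036;  python3 - <<'E'
from h import *
from bench import *
s=get_image("scene");t=get_image("top");np.savez("pics/s6.npz",**s)
crop(s,190,130,350,250,5,"pics/s6.png"); cv2.imwrite("pics/t6.png",t["pixels"])
Q=[(u,v) for u in (322,330,338) for v in (175,185,195)]
P=np.array([px(s,*q) for q in Q]);c=P.mean(0);n=np.linalg.svd(P-c)[2][2];n*=np.sign(n[2]);print(P.round(3),"tilt",np.arccos(n[2]))
E
```

```text
6.8 [ 0.5775 -0.1579  0.0358] F [ 1.2053 -0.0014 12.892 ] 0.0002348331363231141 [ 0.263   0.775  -0.052   1.7653  0.063   0.5925  1.7939]
[[ 0.0104 -0.9987 -0.0492]
 [-0.0011 -0.0492  0.9988]
 [-0.9999 -0.0103 -0.0017]]
shift cm [-0.0187  0.0517  0.0439]
z ang 92.8216870213016
[[0.543 0.209 0.134]
 [0.591 0.193 0.145]
 [0.632 0.179 0.15 ]
 [0.533 0.244 0.115]
 [0.58  0.227 0.124]
 [0.631 0.208 0.141]
 [0.519 0.282 0.089]
 [0.57  0.262 0.103]
 [0.622 0.241 0.122]] tilt 0.5163044448678679
```

View pics/s6.png

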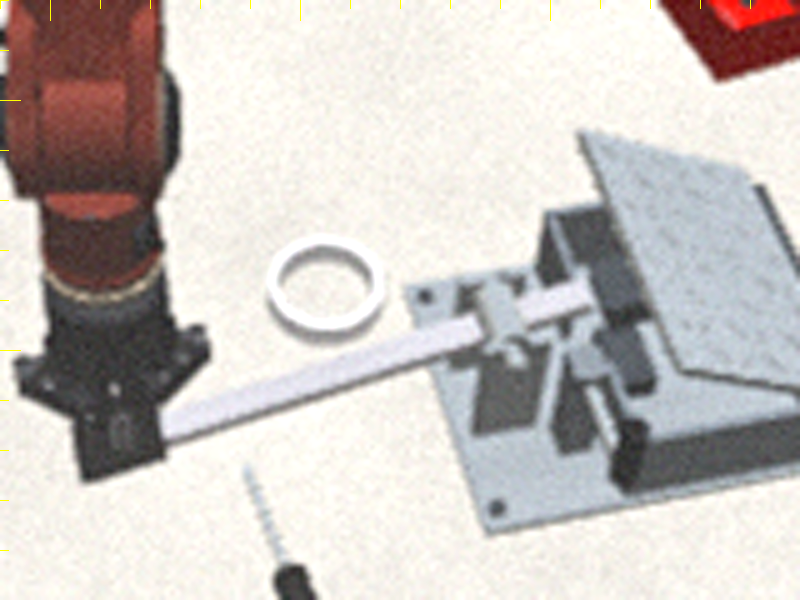

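View pics/t6.png

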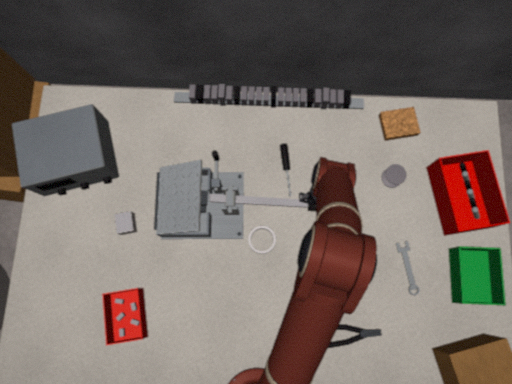

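Call:
{"api": "servo_tool", "payload": {
  "moves": [
    [[0.05,0,0,0,0],[0.05,0,0,0,0],[0.05,0,0,0,0],[0.05,0,0,0,0],[0.05,0,0,0,0]]
  ]
}}

```text
time: 7.32
ee_pos: [0.5776, -0.1579, 0.0357]
orientation: [[0.01, -0.999, -0.049], [-0.001, -0.049, 0.999], [-1.0, -0.01, -0.002]]
wrist_force: [-0.8, -0.1, 14.9]
grip_width: 0.0003
```

```bash
python3 -c "
from bench import *
print(state()['wrist_force']);print(hand_in())"
```

```text
[-0.75836572 -0.07369767 14.86308675]
the job is handed in; nothing more can be done
None
```

The bolt is back at its stop and the lever is pressed down to the table with the flap open. I handed the job in at about 7.3 s while still holding it there.

- **Bolt:** I pushed the knob with the closed fingertips. At the end it gave a steady 11.6 N and moved no further. The images put the knob's travel at 43–45 mm, so the bolt is at about 0.045, its end stop.
- **Lever and flap:** I pressed the pad along its arc. The force was 6–9 N on the way down and rose sharply to 35 N at the table, so I eased off to a steady 14.9 N. The fitted flap tilt was 0.52 rad, matching the expected 0.5. The last pictures show the lever still in its saddle.
- **Bystanders:** The tape, screwdriver, wrench, spool and block showed no movement in the last pictures. The arm hid the cup from both cameras at the end, so I couldn't check it directly. It stood about 115 mm from the pad, and the gripper's body passed above it.
- **Disagreement:** The fingertip stopped about 5 mm short of where I expected the bolt's end stop. I put this down to finger thickness and hatch position error, because the knob's measured travel agrees with the stop.

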